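Hang the screed gauge on the stud inside the gauge cabinet

TASK

Take the screed gauge with the pale wooden grip out of the bench stand, reach it down through the opening in the top of the green gauge cabinet without touching the opening's rubber frame, and hang it by its keyhole on the headed stud inside, sliding it down until it is fully seated before you let go. The stud's shoe may stand anywhere along its rail, so feel for the stud gently and force nothing. Leave the red-gripped gauge, the oil bottle and the tea glass as they are.

Things in the scene. Friction and masses are not known exactly. Their poses are not given: they have to be found in the camera images.
- gauge: screed gauge with pale wooden grip, upright in the stand: steel plate 5 mm thick (its y axis), about 0.24 kg, front and back alike. Origin: middle of its bottom edge; z up, x across. Tongue 50 mm wide to z 14 mm; body 70 mm wide from z 14 (shoulders, which rest on the stand) to z 66; shank 46 mm wide, z 78 to 125. On the mid-line of the shank a keyhole goes through
- grip (a point): middle of the gauge's wooden grip, 160 mm above the gauge's origin: the grip is 36 mm wide (x), 20 mm thick (y) and reaches from 132 to 184 mm above the origin. Axes as the gauge's
- keyhole (a point): middle of the keyhole's entry, 75 mm above the gauge's origin: a square hole 18 x 18 mm through the plate, its upper corners slanting into a neck 11 mm wide that runs up to 99 mm above the origin
- neck_top (a point): upper end of the keyhole's neck, 99 mm above the gauge's origin; it rests on the stud's shank when the gauge hangs
- other_gauge: like the gauge, but with a red grip and a tongue 42 mm wide; it stands in the other slot of the stand
- stand: wooden block 190 x 56 x 36 mm (x, y, z), fixed; two slots 56 x 7 mm, 22 mm deep, 55 mm either side of its middle along x; each holds a gauge upright with the shoulders on the block (the gauges' origins 22 mm above its underside, axes as the stand's). Origin: centre of its underside
- cabinet: green sheet-steel cabinet, 100 mm deep (x), 170 mm wide (y), 142 mm high, fixed. Origin: centre of its underside; x points to its back, z up. Open at the top by a hatch (its lid hangs down the right-hand side). Inside, along the back wall, runs an aluminium rail with the stud on it
- opening_frame: black rubber frame round the hatch, 8 mm wide, 6 mm high, its top 142 mm above the cabinet's underside. Origin and axes are the cabinet's; its inner edges lie at x -8 and +42 mm, y -56 and +56 mm
- rail_face (a point): middle of the face of the rail inside the cabinet, at x +33, y 0, z 114.5 mm from the cabinet's origin, axes as the cabinet's; the rail's face is 30 mm high. The headed stud sticks out of it to the front (-x) at this height, its shoe somewhere along y
- stud_middle (a point): cabinet x +28.5, y 0, z 118 mm, axes as the cabinet's: where neck_top comes to rest (x within 2 mm) if the stud stands at the rail's middle. It stands up to 12 mm to either side (y), not measured; its stiff shoe slides only under more than 8 N. Shank 7 mm thick, axis at z 114.5, free for 9 mm from the rail's face; then a head 14 mm in diameter, from x +24 to +20
- oil_bottle: white squeeze bottle with red cap, 53 mm in diameter, 158 mm high; origin: centre of its underside
- tea_glass: clear tea glass, 61 mm in diameter, 85 mm high; origin: centre of its underside

How it is judged:
On the way, in this order (a step that is already met when the one before it is completed fails the run):
1. the gauge is out of the stand (height (world z) of gauge above 0.05 m), for 0.1 s.
2. the keyhole is over the stud's head, the plate behind the head and not yet lowered (x of neck_top in the frame of cabinet between 0.0245 and 0.036 m and y of neck_top in the frame of cabinet between -0.02 and 0.02 m and z of neck_top in the frame of cabinet between 0.128 and 0.146 m), for 0.1 s.
3. the gauge is slid down onto the stud's shank while still held (x of neck_top in the frame of cabinet between 0.0245 and 0.0335 m and y of neck_top in the frame of cabinet between -0.018 and 0.018 m and z of neck_top in the frame of cabinet between 0.1155 and 0.121 m and contact force between the fingers and gauge above 2 N), for 0.1 s.
At the end, for the whole second after the job is handed in: The gauge hangs at rest on the stud's shank behind its head, upright within 0.15 rad, the end of the keyhole's neck within 3 mm of the shank's top (118 mm above the cabinet's underside); the other gauge stands within 10 mm, bottle and glass within 20 mm of where they were (x of neck_top in the frame of cabinet between 0.0245 and 0.0335 m and y of neck_top in the frame of cabinet between -0.018 and 0.018 m and z of neck_top in the frame of cabinet between 0.1155 and 0.121 m and angle between gauge's own z axis and vertical below 0.15 rad and linear speed of gauge below 0.02 m/s and distance of other_gauge from where it was at the start of the episode below 0.01 m and distance of each of oil_bottle, tea_glass from where it was at the start of the episode below 0.02 m); the robot touches nothing.
It fails at once if the gauge touches the rubber frame of the opening (more than 1 N) (contact force between gauge and opening_frame above 1 N).
It fails at once if the fingers touch the rubber frame of the opening (more than 1 N) (contact force between the fingers and opening_frame above 1 N).
It fails at once if the gauge is forced against the stud, the rail or the cabinet (more than 20 N) (contact force between gauge and cabinet above 20 N).
It fails at once if the other gauge is disturbed (distance of other_gauge from where it was at the start of the episode above 0.015 m).
It fails at once if the bottle or the glass is disturbed (distance of any of oil_bottle, tea_glass from where it was at the start of the episode above 0.03 m).
It also fails if it takes over 67 s, if anything falls off the work surface, if the arm or the gripper's body presses on something with over 40 N, if the wrist force passes 120 N, or if a joint passes its speed limit or range.

ROBOT

A 6-joint arm with a two-finger parallel gripper is mounted at the origin on the work surface; the furniture and walls round the work are solid. World frame = base frame: x ahead of the robot, y to its left, z up, the work surface at z = 0. Lengths are in m, angles in rad, forces in N, time in s.
With the tool pointing down it reaches from about 0.35 to 0.975 m from the base axis. Payload 4.9 kg.
Tool frame: the origin (TCP) lies on the centre line of the jaws, within the pads' length; the fingertips stand 14 mm ahead of it and the grasp point (between the pads) lies 5 mm behind it; y points along the fingers, z is the direction in which the jaws open and shut, and the axes are right-handed (so a half turn about y gives the same grasp; the last joint's range is limited). The gripper opens to 85 mm and grips with 20 to 120 N. Pads are 22 mm wide; open, the fingers measure 114 mm over their backs; the gripper's body (76 mm by 85 mm) begins 54 mm behind the grasp point. The pads swing forward as they close: fully open they stand 13 mm farther back than shut.
Start: joints at [1.068, 0.053, 1.613, -0, 1.476, -0.119], TCP at [0.234, 0.58, 0.245] pointing down, gripper open.
Joint ranges: [-3.01, 3.01], [-1.01, 2.22], [0.06, 2.58], [-1.02, 4.17], [0.09, 2.62], [-3.14, 3.14]. Speed limits (rad/s): [2.57, 2.57, 3.14, 3.14, 3.14, 3.14].

INTERFACE

Orientations are given as a rotation vector (axis times angle).
In Python, from station import ctrl gives the robot as it stands.
- The arm moves only by the tool servo_tool, never from a script. Its arguments are lists of equal length, an entry for each row: "delta_pos": the shift along the tool's x, y, z in m, a list of three; "dr": the turn, a rotation vector about the tool's x, y, z in degrees, a list of three; "grip": the opening, from 0 (shut) to 1 (fully open). In form: {"delta_pos": [[x, y, z], ...], "dr": [[rx, ry, rz], ...], "grip": [grip, ...]}. A call has 1 to 5 rows; each row shifts and turns the pose as measured when the row begins, along the tool's axes as they then stand; what a row does not reach is not made up. A row lasts 1/8 s, in which the tool goes at most 62.5 mm and 10.7 degrees, less where a joint would pass 70% of its speed; a pose out of reach is approached as far as the arm can. A call is refused whole if a number of a shift passes 0.0625 or a number of a turn 10.7, either way. A call with a gripper value outside its range is refused whole. The fingers move at their own pace and stop on an object; "grip_force" is the grip in N (left out, the last holds). Time passes only in rows, so rows that do not move let the fingers close. It gives the time, the measured TCP pose, the force and the opening at its end, in the units of the state.
- ctrl.get_obs(): the state, without advancing time (a new reading comes with each control period).
- ctrl.get_image(name): name is "scene" or "top" or "wrist"; returns the picture (480x640x3 uint8, red, green, blue); there is no depth.
- ctrl.camera_params(name): a dict with "fovy" (degrees; the focal length in pixels is half the picture's height over the tangent of half this angle, whatever the lens; pixels are square), "cx", "cy" (the principal point, pixels), "eye" and "rotation" of the camera in the world. Camera axes: x right, y down, z forward; pixel columns grow to the right and rows downward; lengths in m; the calibration is good to about 2 mm. A picture is of the moment at which its call begins: read the wrist's pose just before it. camera_params takes no time and is no camera call; for the wrist camera it gives the pose at the moment of the call.
- ctrl.finish_job(): hands the job in, once; it reports no verdict.
Trained networks look in the newest picture that a camera, given by its name, has taken for a name from the list of things; names that differ only in an ending like _2 or _b are one class to them, and where a whole thing is asked for, a point or a joint stands for the part that bears it (a point fixed in the world has none). Each returns a list of dicts, best first, with "score" (0 to 1); they miss things now and then, are a little off and sometimes report something else, mostly with a low value. They report only what shows in the picture. A call takes as long as a camera call.
- ctrl.masks_of(camera, label): "pixels" (480x640 bool, what is visible of it) and "extent" ([left, top, right, bottom] in pixels, round what is visible of it).
The state is a dict: "t": time; "q": joint angles; "dq": joint speeds; "effort": joint torques, N m; "tool_pos": TCP position; "tool_rot": TCP orientation; "contact_force": force on the tool from outside, world axes, zero at the start; "wrist_torque": the same for the moment, N m; "opening": finger opening in m.
Only numpy, scipy, OpenCV 4.12 (cv2) and the standard library are available. Lean on these libraries where they do the work, as an engineer would, in place of code of your own. Each camera call takes 0.05 s, during which the arm holds its last target.

## Working session

There is one attempt and no reset: what is moved stays moved. The work goes in short steps, Python scripts to look and compute and a tool call to move; the robot and the scene stay as the last step left them, time stands still between calls to the robot, and variables do not carry over. Pictures are saved under pics/ and viewed, and the job is handed in when it is done.

Besides the shell and the picture viewer there is one more tool, called after "Emit:" as a command line: name --argument value ..., lists and objects as JSON in quotes. servo_tool: Moves the arm, as the interface text tells. Its arguments: {"type":"object","properties":{"delta_pos":{"type":"array","items":{"type":"array","items":{"type":"number"}}},"dr":{"type":"array","items":{"type":"array","items":{"type":"number"}}},"grip":{"type":"array","items":{"type":"number"}},"grip_force":{"type":"number"}},"required":["delta_pos","dr","grip"]}

```bash
ls; mkdir -p pics; python3 - <<'E'
from station import ctrl
import cv2,numpy as np
o=ctrl.get_obs()
for k,v in o.items(): print(k,np.round(v,4))
for c in ("scene","top","wrist"):
    p=ctrl.camera_params(c); print(c,p)
    im=ctrl.get_image(c); cv2.imwrite(f"pics/{c}0.png",im[:,:,::-1])
E
```

```text
pics
t 0.0
q [ 1.068   0.0534  1.6143 -0.      1.476  -0.119 ]
dq [-0.0014  0.0023 -0.0012 -0.001  -0.      0.0012]
effort [-1.00000e-04 -3.93664e+01 -3.70176e+01 -1.00000e-04  6.90000e-03
 -0.00000e+00]
tool_pos [0.2337 0.579  0.2441]
tool_rot [-1.5517  0.3017 -0.3007]
contact_force [-0.1942 -0.2498 -0.138 ]
wrist_torque [-0.0211 -0.015  -0.0028]
opening 0.0853
scene {'fovy': 46.961399792823926, 'cx': 312.2357421840546, 'cy': 236.93184014794727, 'eye': array([-0.08523206, -0.44526697,  0.47565023]), 'rotation': array([-1.78592325,  1.07168338, -0.64845643])}
top {'fovy': 47.19040492012073, 'cx': 311.3408435385292, 'cy': 238.2150195897812, 'eye': array([ 0.41371374, -0.09102814,  1.15366597]), 'rotation': array([-2.10355204,  2.14340325, -0.15235734])}
wrist {'fovy': 70.4122935758164, 'cx': 324.9297393972399, 'cy': 236.4923972537337, 'eye': array([0.16459435, 0.60690086, 0.3726209 ]), 'rotation': array([2.3913665 , 1.61475244, 0.23722734])}
```

View pics/scene0.png

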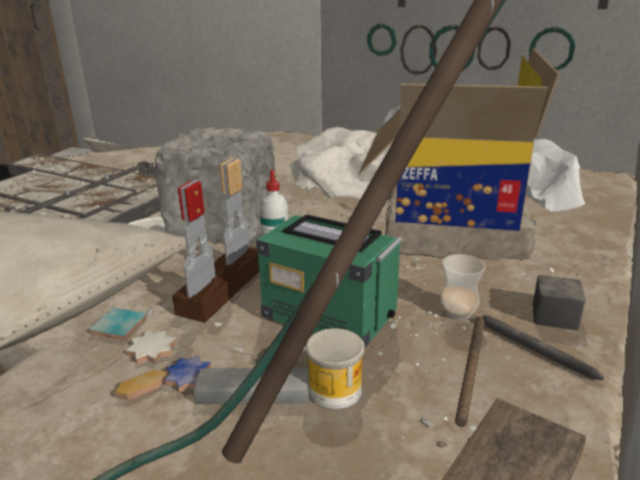

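View pics/top0.png

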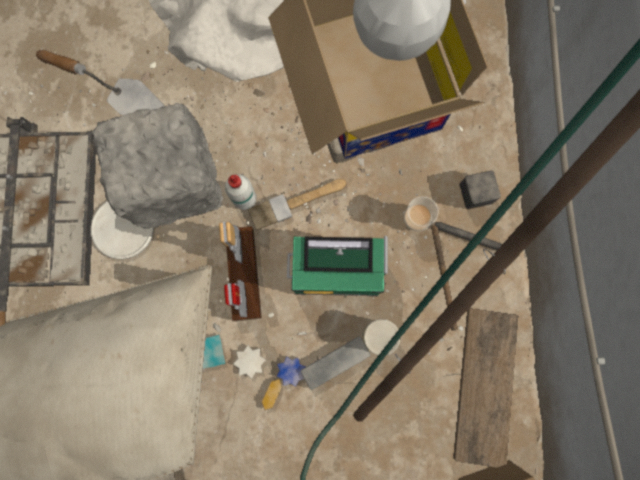

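View pics/wrist0.png

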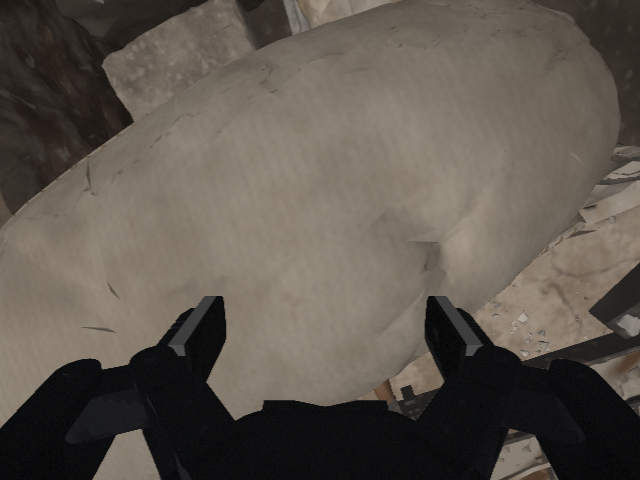

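```bash
cat > h.py <<'E'
from station import ctrl
import cv2,numpy as np
from scipy.spatial.transform import Rotation as R
from scipy.optimize import least_squares
def cam(c):
    p=ctrl.camera_params(c); f=240/np.tan(np.radians(p['fovy'])/2)
    return dict(f=f,cx=p['cx'],cy=p['cy'],eye=np.array(p['eye']),R=R.from_rotvec(p['rotation']).as_matrix())
def proj(k,X):
    d=(np.atleast_2d(X)-k['eye'])@k['R']
    return np.c_[k['f']*d[:,0]/d[:,2]+k['cx'],k['f']*d[:,1]/d[:,2]+k['cy']]
def ray(k,u,v):
    return k['R']@np.array([(u-k['cx'])/k['f'],(v-k['cy'])/k['f'],1.])
def onz(k,u,v,z):
    d=ray(k,u,v); return k['eye']+d*(z-k['eye'][2])/d[2]
def tri(obs):
    A=np.zeros((3,3));b=np.zeros(3)
    for k,u,v in obs:
        d=ray(k,u,v);d/=np.linalg.norm(d);P=np.eye(3)-np.outer(d,d);A+=P;b+=P@k['eye']
    return np.linalg.solve(A,b)
E
python3 - <<'E'
from h import *
import pickle
out={}
for c in("scene","top"):
    im=ctrl.get_image(c)
    for l in("gauge","grip","other_gauge","stand","cabinet","opening_frame","rail_face","oil_bottle","tea_glass","keyhole"):
        r=ctrl.masks_of(c,l)
        for d in r[:2]:
            ys,xs=np.nonzero(d['pixels'])
            print(c,l,round(d['score'],2),np.round(d['extent']),len(xs),round(xs.mean(),1),round(ys.mean(),1))
        out[c,l]=r[:2]
    s=cv2.resize(im[190:340,180:480] if c=="scene" else im[200:340,200:420],None,fx=2.6 if c=="scene" else 3.6,fy=2.6 if c=="scene" else 3.6,interpolation=cv2.INTER_CUBIC)
    cv2.imwrite(f"pics/{c}z.png",s[:,:,::-1])
pickle.dump(out,open("m.pkl","wb"))
k=cam("top")
for p in [(0,0),(640,0),(0,480),(640,480),(320,240)]: print(p,onz(k,*p,0))
E
```

```text
scene gauge 0.75 [218. 155. 250. 263.] 1977 233.5 210.2
scene grip 0.58 [222. 158. 243. 260.] 1936 233.6 209.4
scene other_gauge 0.61 [178. 178. 219. 295.] 2588 195.3 237.3
scene other_gauge 0.17 [282. 212. 382. 254.] 653 325.0 229.8
scene stand 0.59 [170. 247. 259. 324.] 2921 217.2 286.8
scene cabinet 0.78 [258. 213. 402. 345.] 11452 328.9 274.4
scene opening_frame 0.88 [282. 215. 384. 252.] 877 327.4 230.0
scene rail_face 0.76 [255. 214. 402. 346.] 11466 328.7 274.6
scene oil_bottle 0.87 [259. 168. 286. 237.] 1194 272.5 205.6
scene tea_glass 0.62 [438. 253. 485. 318.] 2291 461.3 284.5
scene keyhole 0.82 [218. 160. 250. 264.] 1955 233.5 210.1
top gauge 0.66 [221. 220. 241. 263.] 603 231.2 239.0
top grip 0.72 [404. 200. 439. 230.] 881 420.2 214.2
top other_gauge 0.88 [224. 282. 247. 316.] 593 236.2 296.5
top stand 0.74 [228. 224. 263. 320.] 1840 245.5 274.5
top cabinet 0.89 [287. 232. 387. 296.] 5543 338.5 265.7
top opening_frame 0.89 [304. 239. 371. 273.] 786 337.5 254.3
top rail_face 0.9 [286. 233. 391. 298.] 5505 338.7 265.6
top oil_bottle 0.72 [227. 175. 257. 208.] 769 240.1 191.3
top tea_glass 0.92 [405. 196. 439. 233.] 939 420.5 214.0
top tea_glass 0.45 [226. 173. 256. 210.] 838 240.7 191.7
top keyhole 0.71 [218. 222. 244. 259.] 597 230.7 238.6
(0, 0) [1.18694089e+00 6.51807813e-01 2.22044605e-16]
(640, 0) [ 1.13854468 -0.81735744  0.        ]
(0, 480) [0.1285193  0.56871608 0.        ]
(640, 480) [ 0.11540803 -0.70008724  0.        ]
(320, 240) [ 0.60394826 -0.08372246  0.        ]
```

View pics/scenez.png

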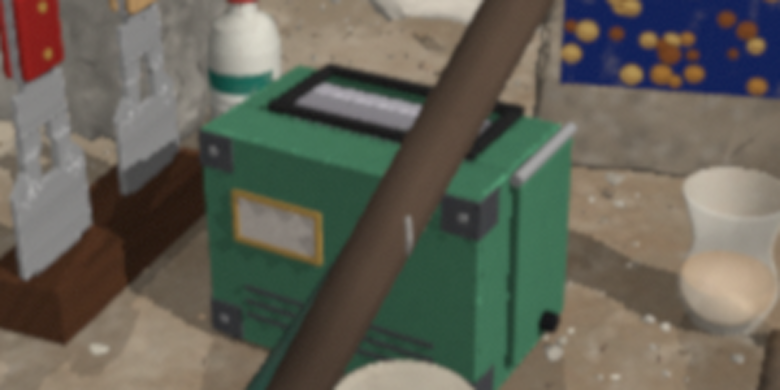

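View pics/topz.png

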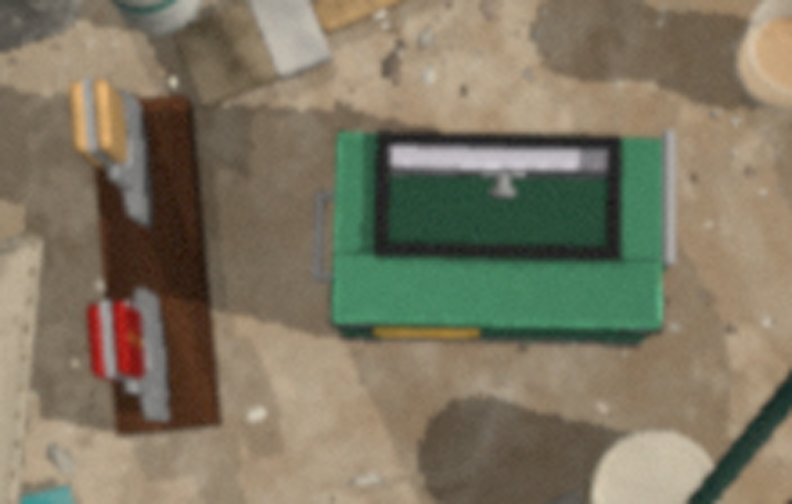

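```bash
python3 - <<'E'
from h import *
import pickle
m=pickle.load(open("m.pkl","rb"))
kt,ks=cam("top"),cam("scene")
# pole & hose & lamp
print("pole tip",tri([(kt,358,415),(ks,235,452)]))
# other point on pole: plane through top line
def linept(ptop1,ptop2,ps):
    n=np.cross(ray(kt,*ptop1),ray(kt,*ptop2)); d=ray(ks,*ps)
    return ks['eye']+d*(n@(kt['eye']-ks['eye']))/(n@d)
for ps in[(235,452),(310,320),(400,160),(488,0)]: print("pole",ps,linept((358,415),(640,100),ps))
print("stud head z.1145",onz(kt,340.3,250.8,.1145))
def z2(u,v):return 200+u/3.6,200+v/3.6
for n,p in dict(fo_bl=(376,132),fo_br=(620,138),fo_fr=(620,258),fo_fl=(376,255)).items(): print(n,onz(kt,*z2(*p),.142)[:2])
for n,p in dict(fi_bl=(388,145),fi_br=(609,149),fi_fr=(607,246),fi_fl=(386,243)).items(): print(n,onz(kt,*z2(*p),.142)[:2])
for n,p in dict(c_bl=(337,132),c_br=(663,138),c_fr=(662,327),c_fl=(333,325)).items(): print(n,onz(kt,*z2(*p),.136)[:2])
# grips
for l,mt in(("gauge",m["top","gauge"]),("other",m["top","other_gauge"]),("bottle",m["top","oil_bottle"]),("glass",m["top","tea_glass"])):
    l,t,r,b=mt[0]['extent']; print(l,t,r,b)
print("grip",onz(kt,*z2(97,122),.206), "othergrip",onz(kt,*z2(117,340),.206))
print("bottle cap",tri([(kt,235,181),(ks,272,172)]))
for n,p in dict(st_fl=(118,432),st_fr=(218,423),st_br=(190,97)).items(): print(n,onz(kt,*z2(*p),.036)[:2],onz(kt,*z2(*p),0)[:2])
E
```

```text
pole tip [ 0.2482918  -0.15466032  0.0132544 ]
pole (235, 452) [ 0.25024926 -0.15624868  0.01254171]
pole (310, 320) [ 0.33026076 -0.20717242  0.14915822]
pole (400, 160) [ 0.41993415 -0.26398977  0.30357456]
pole (488, 0) [ 0.50149415 -0.31512095  0.44679789]
stud head z.1145 [ 0.56337654 -0.12277531  0.1145    ]
fo_bl [ 0.58745089 -0.05567722]
fo_br [ 0.58165531 -0.18190732]
fo_fr [ 0.51937589 -0.17972672]
fo_fl [ 0.52334021 -0.05474159]
fi_bl [ 0.5804822  -0.06180252]
fi_br [ 0.57601128 -0.17603505]
fi_fr [ 0.5256769  -0.17329541]
fi_fl [ 0.52943593 -0.05997701]
c_bl [ 0.58890866 -0.03508012]
c_br [ 0.58218556 -0.20474963]
c_fr [ 0.48415155 -0.20045486]
c_fl [ 0.48828988 -0.03188226]
221.1 220.5 241.1 263.3
223.6 281.8 246.6 316.0
227.0 175.1 257.1 208.0
404.8 196.4 439.3 233.2
grip [0.58427376 0.07836745 0.206     ] othergrip [0.47789834 0.06779575 0.206     ]
bottle cap [0.69472871 0.07251152 0.15503466]
st_fl [0.43792318 0.0953529 ] [0.43870297 0.10135623]
st_fr [0.44195273 0.03909462] [0.44286231 0.04328587]
st_br [0.62837918 0.05503732] [0.63529355 0.05974208]
```

```bash
cat >> h.py <<'E'
def z2(u,v):return 200+u/3.6,200+v/3.6
def fitcab():
    kt=cam("top"); M=[];P=[]
    for (x,y,z),p in zip([(50,64,142),(50,-64,142),(-16,-64,142),(-16,64,142),(42,56,142),(42,-56,142),(-8,-56,142),(-8,56,142),(50,85,136),(50,-85,136),(-50,-85,136),(-50,85,136)],
      [(376,132),(620,138),(620,258),(376,255),(388,145),(609,149),(607,246),(386,243),(337,132),(663,138),(662,327),(333,325)]):
        M.append((x/1e3,y/1e3,z/1e3));P.append(z2(*p))
    M=np.array(M);P=np.array(P)
    def X(s): return np.c_[s[0]+np.cos(s[2])*M[:,0]-np.sin(s[2])*M[:,1],s[1]+np.sin(s[2])*M[:,0]+np.cos(s[2])*M[:,1],M[:,2]]
    r=least_squares(lambda s:(proj(kt,X(s))-P).ravel(),[.53,-.12,0]); return r.x,r.fun.reshape(-1,2)
E
python3 - <<'E'
from h import *
s,f=fitcab(); print(s); print(np.round(f,2).tolist())
kt,ks=cam("top"),cam("scene")
d=onz(kt,340.3,250.8,.1145)[:2]-s[:2]; c,sn=np.cos(s[2]),np.sin(s[2]); print("stud in cab",c*d[0]+sn*d[1],-sn*d[0]+c*d[1])
o=ctrl.get_obs(); T=R.from_rotvec(o['tool_rot']).as_matrix(); print(T.round(3)); k=cam("wrist"); print(T.T@(k['eye']-o['tool_pos']),(T.T@k['R']).round(3))
print("boulder",tri([(kt,213,200),(ks,270,150)]), tri([(kt,180,108),(ks,270,135)]),tri([(kt,100,130),(ks,190,128)]))
# frame verification in scene
M=np.array([(x,y,142) for x,y in((-16,-64),(-16,64),(50,64),(50,-64))])/1e3
print(proj(ks,np.c_[s[0]+c*M[:,0]-sn*M[:,1],s[1]+sn*M[:,0]+c*M[:,1],M[:,2]]).round(1))
E
```

```text
[ 0.5359346  -0.11755015 -0.03448908]
[[-0.2, -0.34], [0.68, -1.1], [0.7, 0.87], [-0.91, 0.66], [0.66, 0.33], [-0.58, 0.03], [-0.04, -0.18], [0.71, -0.25], [-0.4, 0.05], [-0.3, -0.41], [0.2, 0.6], [-0.55, -0.32]]
stud in cab 0.027605797924774265 -0.004275788021927973
[[ 0.927 -0.     0.374]
 [-0.374 -0.     0.927]
 [-0.    -1.    -0.   ]]
[-0.0746026  -0.12843794 -0.00032609] [[-0.     0.957  0.292]
 [ 0.001 -0.292  0.957]
 [ 1.     0.001 -0.001]]
boulder [0.66065571 0.08212257 0.2034247 ] [0.83651758 0.17131468 0.17512067] [0.78740321 0.32573026 0.18484105]
[[361.1 247.9]
 [281.  228.6]
 [304.9 212.7]
 [381.7 229.4]]
```

Emit:
servo_tool --delta_pos '[[0,-0.03,0],[0,-0.03,0],[0,-0.04,0]]' --dr '[[0,-9,0],[0,-9,0],[0,-9,0]]' --grip '[1,1,1]'

```text
t: 1.62
tool_pos: [0.2331, 0.5778, 0.342]
tool_rot: [-1.578, -0.076, 0.085]
contact_force: [0.7, 0.4, 0.7]
opening: 0.0853
```

Emit:
servo_tool --delta_pos '[[0.03,0,-0.05],[0.035,0,-0.06],[0.035,0,-0.06],[0.035,0,-0.06],[0.035,0,-0.06]]' --dr '[[0,0,0],[0,0,0],[0,0,0],[0,0,0],[0,0,0]]' --grip '[1,1,1,1,1]'

```text
t: 2.25
tool_pos: [0.4183, 0.3292, 0.3485]
tool_rot: [-1.569, -0.09, 0.086]
contact_force: [0.6, -0.3, 0.7]
opening: 0.0853
```

```bash
python3 - <<'E'
from h import *
o=ctrl.get_obs(); T=R.from_rotvec(o['tool_rot']).as_matrix(); print(o['t'],o['tool_pos'],T.round(3))
print(T.T@(np.array([.575,.08,.33])-o['tool_pos']))
E
```

```text
2.25 [0.41833171 0.32922753 0.34851294] [[ 0.994  0.003 -0.112]
 [ 0.112  0.     0.994]
 [ 0.003 -1.    -0.   ]]
[ 0.12767738  0.0188835  -0.26522432]
```

Emit:
servo_tool --delta_pos '[[0.028,0.004,-0.058],[0.028,0.004,-0.058],[0.028,0.004,-0.058],[0.028,0.004,-0.058],[0.014,0.003,-0.03]]' --dr '[[0,0,0],[0,0,0],[0,0,0],[0,0,0],[0,1,0]]' --grip '[1,1,1,1,1]'

```text
t: 2.88
tool_pos: [0.5691, 0.0865, 0.3317]
tool_rot: [-1.568, -0.078, 0.067]
contact_force: [0.5, 1.0, 0.7]
opening: 0.0854
```

```bash
python3 - <<'E'
from h import *
o=ctrl.get_obs(); T=R.from_rotvec(o['tool_rot']).as_matrix(); print(o['t'],o['tool_pos'],T.round(3),o['dq'].round(3))
k=cam("wrist"); im=ctrl.get_image("wrist"); cv2.imwrite("pics/w1.png",im[:,:,::-1])
for l in("gauge","other_gauge","stand"):
    for d in ctrl.masks_of("wrist",l)[:1]: print(l,d['score'],d['extent'])
print(o['tool_pos'],k)
print(proj(k,[[.5894,.08,.206],[.534,.0753,.036]]))
E
```

```text
2.875 [0.56910345 0.08652083 0.3317218 ] [[ 0.996  0.007 -0.092]
 [ 0.092  0.002  0.996]
 [ 0.007 -1.     0.001]] [-0.417  0.232 -0.181  0.019 -0.058 -0.285]
gauge 0.87 [306.6, 182.9, 329.4, 274.1]
stand 0.84 [297.6, 79.4, 345.4, 241.0]
[0.56910345 0.08652083 0.3317218 ] {'f': np.float64(340.1442107148159), 'cx': 324.9297393972399, 'cy': 236.4923972537337, 'eye': array([0.49383648, 0.07928951, 0.45962776]), 'R': array([[-9.21486633e-02,  9.50489306e-01,  2.96780564e-01],
       [ 9.95745243e-01,  8.79053529e-02,  2.76416190e-02],
       [ 1.84463082e-04,  2.98064973e-01, -9.54545566e-01]])}
[[314.68647703 255.72924817]
 [318.59429542 164.20706429]]
```

View pics/w1.png

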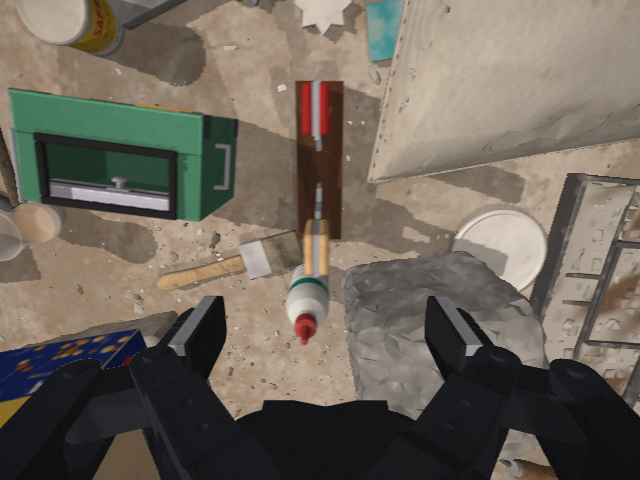

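Emit:
servo_tool --delta_pos '[[0,0,0],[0,0,0]]' --dr '[[0,0,0],[0,0,0]]' --grip '[0.5,0.5]'

```text
t: 3.32
tool_pos: [0.5673, 0.0912, 0.3325]
tool_rot: [-1.567, -0.082, 0.071]
contact_force: [-0.5, 0.8, 0.5]
opening: 0.0519
```

```bash
python3 - <<'E'
from h import *
o=ctrl.get_obs(); T=R.from_rotvec(o['tool_rot']).as_matrix(); print(o['t'],o['tool_pos'],T.round(3),o['dq'].round(3),o['opening'])
k=cam("wrist"); im=ctrl.get_image("wrist"); np.save("w2.npy",im)
import pickle; pickle.dump((k,o),open("w2.pkl","wb"))
cv2.imwrite("pics/w2z.png",cv2.resize(im[60:360,220:480],None,fx=2,fy=2,interpolation=cv2.INTER_CUBIC)[:,:,::-1])
t=ctrl.get_image("top"); cv2.imwrite("pics/t2z.png",cv2.resize(t[90:300,80:280],None,fx=2.8,fy=2.8,interpolation=cv2.INTER_CUBIC)[:,:,::-1])
E
```

```text
3.325 [0.56726428 0.09115909 0.33245754] [[ 0.995  0.007 -0.097]
 [ 0.097  0.003  0.995]
 [ 0.007 -1.     0.002]] [ 0.013 -0.007  0.     0.001  0.003  0.   ] 0.05194775833794389
```

View pics/w2z.png

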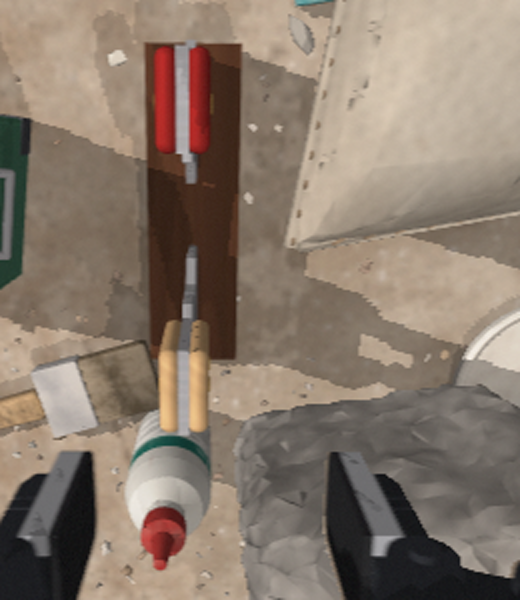

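View pics/t2z.png

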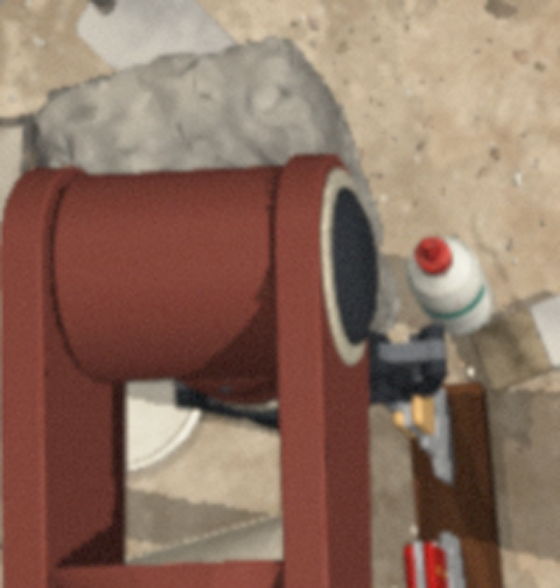

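```bash
python3 - <<'E'
from h import *
import pickle
k,o=pickle.load(open("w2.pkl","rb"))
for z in (.206,.2): print(z,"far end",onz(k,312.3,275,z),"near top",onz(k,313,222,z), "L/R",onz(k,300,260,z)[:2],onz(k,324,260,z)[:2])
print("shoulder far?",onz(k,315,185,.08))
for u,v in((340,272),(420,255),(342,350),(460,257)):
  print((u,v),[onz(k,u,v,z)[:2].round(3).tolist() for z in(0,.1,.15,.2)])
kt=cam("top")
for u,v in((217,207),(140,225),(213,150)):
  print("top",(u,v),[onz(kt,u,v,z)[:2].round(3).tolist() for z in(0,.1,.15,.2)])
im=cv2.imread("pics/top0.png"); cv2.imwrite("pics/t0b.png",cv2.resize(im[90:270,85:285],None,fx=3,fy=3,interpolation=cv2.INTER_CUBIC))
im=cv2.imread("pics/scene0.png"); cv2.imwrite("pics/s0b.png",cv2.resize(im[110:280,140:300],None,fx=3.5,fy=3.5,interpolation=cv2.INTER_CUBIC))
E
```

```text
0.206 far end [0.60469531 0.08446975 0.206     ] near top [0.56030477 0.08116032 0.206     ] L/R [0.59265347 0.07354124] [0.59079094 0.09266535]
0.2 far end [0.60735375 0.08449572 0.2       ] near top [0.561916   0.08110823 0.2       ] L/R [0.59502783 0.0733094 ] [0.59312136 0.09288467]
shoulder far? [0.55129312 0.07856658 0.08      ]
(340, 272) [[0.687, 0.125], [0.645, 0.116], [0.624, 0.112], [0.602, 0.107]]
(420, 255) [[0.65, 0.237], [0.615, 0.204], [0.598, 0.187], [0.581, 0.17]]
(342, 350) [[0.82, 0.143], [0.749, 0.13], [0.713, 0.124], [0.677, 0.117]]
(460, 257) [[0.647, 0.295], [0.613, 0.249], [0.597, 0.226], [0.58, 0.203]]
top (217, 207) [[0.681, 0.137], [0.658, 0.117], [0.646, 0.108], [0.634, 0.098]]
top (140, 225) [[0.645, 0.304], [0.625, 0.269], [0.615, 0.252], [0.605, 0.235]]
top (213, 150) [[0.809, 0.148], [0.775, 0.127], [0.758, 0.117], [0.741, 0.106]]
```

View pics/t0b.png

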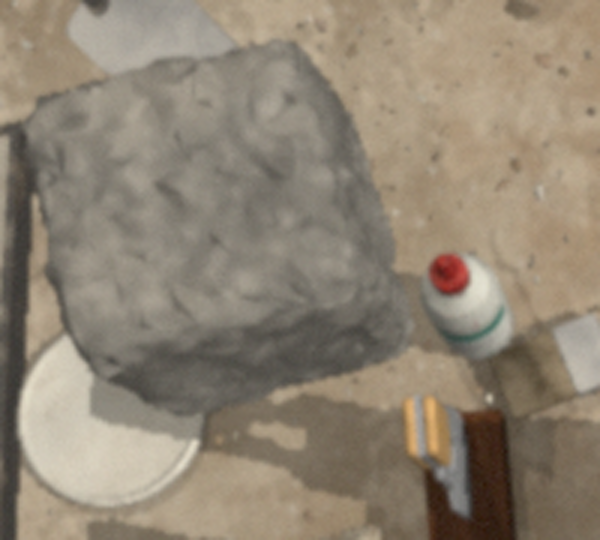

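View pics/s0b.png

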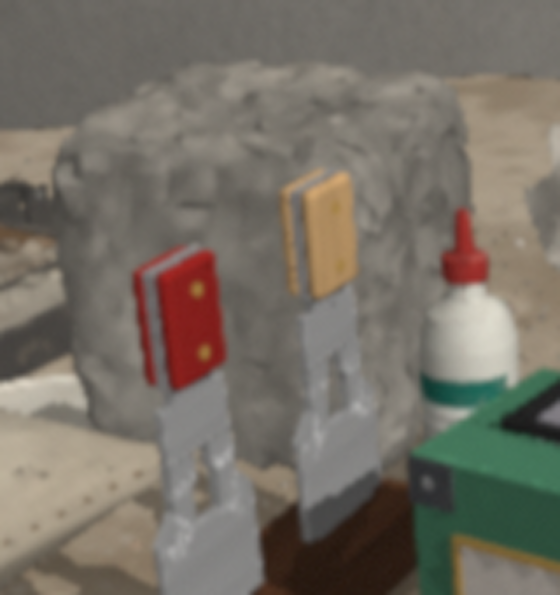

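```bash
python3 - <<'E'
from h import *
import pickle
k,o=pickle.load(open("w2.pkl","rb"))
c=lambda u,v:(220+u/2,60+v/2)
q=[onz(k,*c(*p),.036) for p in((145,44),(242,44),(236,357),(150,357))]
for a in q: print(a)
for a,b in((0,3),(1,2),(0,1),(3,2)): d=q[b]-q[a]; print(np.linalg.norm(d),np.arctan2(d[1],d[0]))
print("ctr",np.mean(q,0))
# grip edges
for p in((168,322),(160,428),(207,322),(207,428),(190,320),(184,430)): print(onz(k,*c(*p),.206))
# other
for p in((176,152),(190,152),(160,152),(210,152)): print("red",onz(k,*c(*p),.206))
E
```

```text
[0.44320045 0.04191121 0.036     ]
[0.43777909 0.09715279 0.036     ]
[0.62503411 0.11421158 0.036     ]
[0.63049741 0.05817484 0.036     ]
0.18800174521262808 0.0866161517823388
0.18803042994408375 0.09084847691508914
0.05550696946305548 1.6686221490387203
0.05630243179857998 1.6679841749267992
ctr [0.53412777 0.07786261 0.036     ]
[0.5601842  0.07417297 0.206     ]
[0.60478387 0.07446233 0.206     ]
[0.5587216  0.08916226 0.206     ]
[0.60293715 0.09343759 0.206     ]
[0.55856515 0.08255735 0.206     ]
[0.6047189  0.08422728 0.206     ]
red [0.49712578 0.07203918 0.206     ]
red [0.49663651 0.07703495 0.206     ]
red [0.4976849  0.06633007 0.206     ]
red [0.49593751 0.08417226 0.206     ]
```

Emit:
servo_tool --delta_pos '[[0.019,0.0,-0.01],[0.0,0.02,0],[0,0.025,0],[0,0,0]]' --dr '[[0,0.4,0.4],[0,0,0],[0,0,0],[0,0,0]]' --grip '[0.5,0.5,0.5,0.5]'

```text
t: 3.92
tool_pos: [0.5856, 0.0853, 0.2845]
tool_rot: [-1.567, -0.072, 0.074]
contact_force: [0.4, -0.2, -0.4]
opening: 0.0427
```

```bash
cat > st.py <<'E'
from h import *
import sys
o=ctrl.get_obs(); T=R.from_rotvec(o['tool_rot']).as_matrix(); print(o['t'],o['tool_pos'].round(4),"\n",T.round(4),"\nF",o['contact_force'].round(2),o['wrist_torque'].round(2),o['opening'])
tgt=np.array([float(a) for a in sys.argv[1:4]])
print("delta tool",(T.T@(tgt-o['tool_pos'])).round(4))
if len(sys.argv)>4:
    k=cam("wrist"); im=ctrl.get_image("wrist"); cv2.imwrite("pics/%s.png"%sys.argv[4],im[:,:,::-1])
E
python3 st.py .588 .083 .18 w3
```

```text
3.925 [0.5856 0.0853 0.2845] 
 [[ 0.9956 -0.0015 -0.0933]
 [ 0.0933  0.0028  0.9956]
 [-0.0013 -1.      0.0029]] 
F [ 0.37 -0.19 -0.45] [-0.05  0.08  0.02] 0.04267762823129278
delta tool [ 0.0023  0.1045 -0.0028]
```

View pics/w3.png

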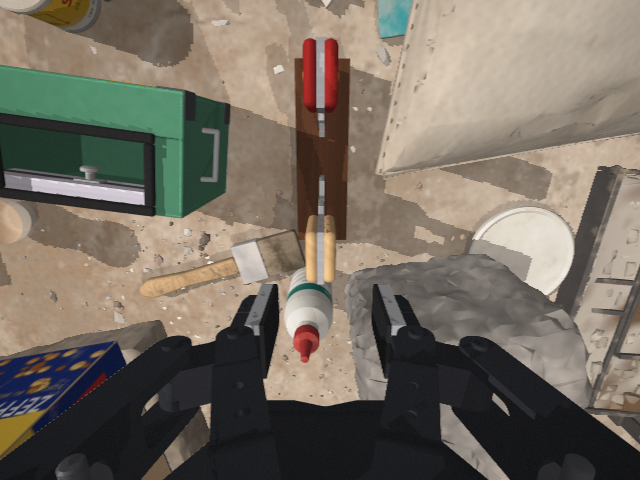

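Emit:
servo_tool --delta_pos '[[0.002,0.03,-0.002],[0,0.03,0],[0,0.025,0],[0,0.01,0],[0,0,0]]' --dr '[[0,0,0],[0,0,0],[0,0,0],[0,0,0],[0,0,0]]' --grip '[0.5,0.5,0.5,0.5,0.5]'

```text
t: 4.6
tool_pos: [0.5904, 0.085, 0.1952]
tool_rot: [-1.567, -0.083, 0.066]
contact_force: [-0.4, -0.3, 0.7]
opening: 0.0426
```

```bash
python3 st.py .588 .083 .18 w4
```

```text
4.6 [0.5904 0.085  0.1952] 
 [[ 0.9954  0.0107 -0.095 ]
 [ 0.095   0.0035  0.9955]
 [ 0.011  -0.9999  0.0024]] 
F [-0.35 -0.28  0.68] [0.   0.06 0.02] 0.0425728881528264
delta tool [-0.0028  0.0152 -0.0018]
```

View pics/w4.png

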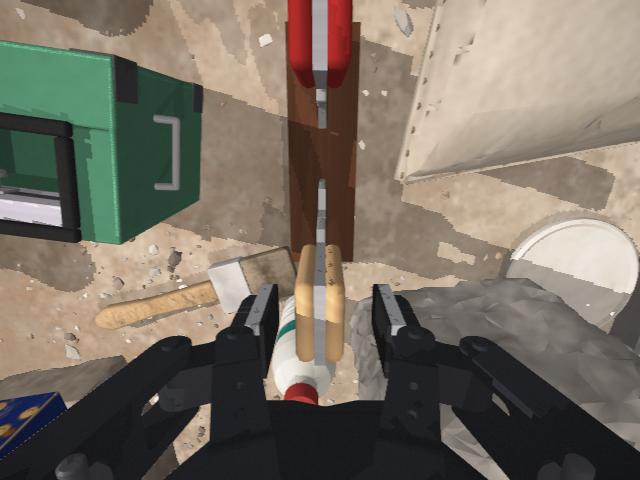

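Emit:
servo_tool --delta_pos '[[-0.003,0.014,-0.002],[0,0.003,0],[0,0,0]]' --dr '[[0,0.2,0.6],[0,0,0],[0,0,0]]' --grip '[0.5,0.5,0.5]'

```text
t: 5.03
tool_pos: [0.5894, 0.0827, 0.1807]
tool_rot: [-1.567, -0.076, 0.068]
contact_force: [-1.1, 0.4, -0.1]
opening: 0.0427
```

```bash
python3 st.py .588 .083 .18
```

```text
5.025 [0.5894 0.0827 0.1807] 
 [[ 0.9958  0.0052 -0.0913]
 [ 0.0913  0.0025  0.9958]
 [ 0.0054 -1.      0.002 ]] 
F [-1.08  0.39 -0.13] [ 0.01 -0.02 -0.03] 0.04274564421372304
delta tool [-0.0014  0.0007  0.0005]
```

Emit:
servo_tool --delta_pos '[[-0.001,0,0],[0,0,0],[0,0,0],[0,0,0],[0,0,0]]' --dr '[[0,0,0.3],[0,0,0],[0,0,0],[0,0,0],[0,0,0]]' --grip '[0.2,0.1,0.1,0,0]' --grip_force 45

```text
t: 5.65
tool_pos: [0.5886, 0.0825, 0.1811]
tool_rot: [-1.568, -0.072, 0.071]
contact_force: [0.2, 0.1, -1.0]
opening: 0.0196
```

```bash
python3 st.py .588 .083 .18 w5
```

```text
5.65 [0.5886 0.0825 0.1811] 
 [[ 9.958e-01  3.000e-04 -9.130e-02]
 [ 9.130e-02  1.900e-03  9.958e-01]
 [ 5.000e-04 -1.000e+00  1.800e-03]] 
F [ 0.16  0.07 -1.03] [ 0.01  0.   -0.06] 0.019646067312885596
delta tool [-0.0006  0.0011  0.0005]
```

View pics/w5.png

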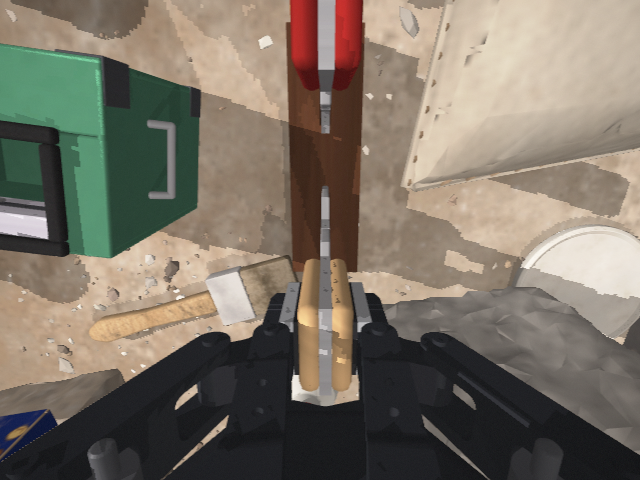

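Emit:
servo_tool --delta_pos '[[0,-0.01,0],[0,-0.02,0],[0,-0.03,0],[0,-0.03,0],[0,0,0]]' --dr '[[0,0,0],[0,0,0],[0,0,0],[0,0,0],[0,0,0]]' --grip '[0,0,0,0,0]'

```text
t: 6.32
tool_pos: [0.5887, 0.0825, 0.2778]
tool_rot: [-1.568, -0.074, 0.07]
contact_force: [-0.2, 0.1, -1.8]
opening: 0.0192
```

```bash
python3 st.py .588 .083 .18 w6
```

```text
6.325 [0.5887 0.0825 0.2778] 
 [[ 0.9958  0.0022 -0.0914]
 [ 0.0914  0.0021  0.9958]
 [ 0.0024 -1.      0.0019]] 
F [-0.19  0.13 -1.79] [ 0.01 -0.01  0.05] 0.01922678246774694
delta tool [-0.0009  0.0978  0.0004]
```

View pics/w6.png

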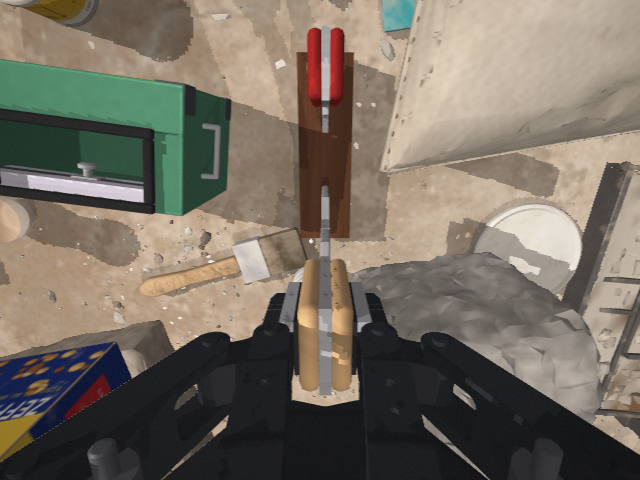

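Emit:
servo_tool --delta_pos '[[0,-0.025,0],[0,-0.025,0],[0,-0.025,0],[0,0,0],[0,0,0]]' --dr '[[0,9.7,0],[0,9.7,0],[0,9.7,0],[0,9.7,0],[0,9.7,0]]' --grip '[0,0,0,0,0]'

```text
t: 7.0
tool_pos: [0.585, 0.0823, 0.3432]
tool_rot: [-1.487, 0.625, -0.6]
contact_force: [-0.5, 0.5, -2.6]
opening: 0.0195
```

Emit:
servo_tool --delta_pos '[[0,0,0],[0,0,0],[0,0,0],[0,0,0],[0,0,0]]' --dr '[[0,9.7,0],[0,9.7,0],[0,9.7,0],[0,9.7,0],[0,9.7,0]]' --grip '[0,0,0,0,0]'

```text
t: 7.62
tool_pos: [0.582, 0.0822, 0.3328]
tool_rot: [-1.19, 1.297, -1.258]
contact_force: [-0.4, -0.4, -1.7]
opening: 0.0194
```

```bash
python3 st.py .544 -.07 .36 w7; python3 -c "
import numpy as np;s=[.5359,-.1176,-.0345];c,n=np.cos(s[2]),np.sin(s[2]);
for p in((.008,-.004),(.0285,-.004)):print(s[0]+c*p[0]-n*p[1],s[1]+n*p[0]+c*p[1])"
```

```text
7.625 [0.582  0.0822 0.3328] 
 [[-8.710e-02 -3.160e-02  9.957e-01]
 [-9.962e-01  1.800e-03 -8.710e-02]
 [ 9.000e-04 -9.995e-01 -3.160e-02]] 
F [-0.44 -0.37 -1.65] [ 0.01 -0.02 -0.02] 0.019406831507836068
delta tool [ 0.155  -0.0263 -0.0254]
0.5437572668463339 -0.12187356498786478
0.5642450679938795 -0.12258067469549544
```

View pics/w7.png

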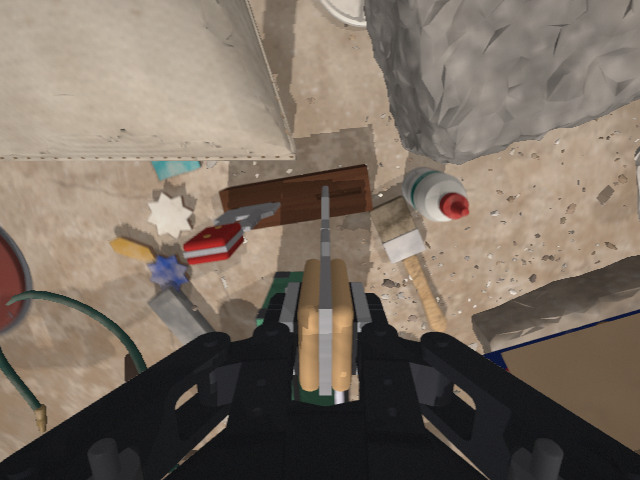

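Emit:
servo_tool --delta_pos '[[0,-0.03,0],[0.05,0,-0.008],[0.05,0,-0.008],[0.05,0,-0.008],[0.05,0,-0.008]]' --dr '[[1.8,-3.0,0],[0,0,0],[0,0,0],[0,0,0],[0,0,0]]' --grip '[0,0,0,0,0]'

```text
t: 8.3
tool_pos: [0.5425, -0.1185, 0.3551]
tool_rot: [-1.209, 1.23, -1.215]
contact_force: [0.8, -0.3, -1.7]
opening: 0.02
```

```bash
python3 st.py .5438 -.1219 .36
```

```text
8.3 [ 0.5425 -0.1185  0.3551] 
 [[-0.0163 -0.0116  0.9998]
 [-0.9999  0.0013 -0.0163]
 [-0.0011 -0.9999 -0.0116]] 
F [ 0.79 -0.33 -1.71] [-0.02 -0.07  0.05] 0.019950387612888493
delta tool [ 0.0034 -0.005   0.0013]
```

Emit:
servo_tool --delta_pos '[[0.002,0,0.001],[0,0,0],[0,0,0]]' --dr '[[0.7,1.0,0],[0,0,0],[0,0,0]]' --grip '[0,0,0]'

```text
t: 8.68
tool_pos: [0.5422, -0.1222, 0.3517]
tool_rot: [-1.194, 1.238, -1.23]
contact_force: [0.1, 1.2, -1.7]
opening: 0.0195
```

```bash
python3 st.py .5438 -.1219 .36 w8; python3 - <<'E'
from h import *
import pickle
k=cam("wrist"); o=ctrl.get_obs(); im=ctrl.get_image("wrist"); np.save("w9.npy",im); pickle.dump((k,o),open("w9.pkl","wb"))
for l in("cabinet","opening_frame"):
    for d in ctrl.masks_of("wrist",l)[:1]: print(l,d['score'],d['extent'])
E
```

```text
8.675 [ 0.5422 -0.1222  0.3517] 
 [[-0.034  -0.0038  0.9994]
 [-0.9994  0.003  -0.034 ]
 [-0.0029 -1.     -0.0039]] 
F [ 0.07  1.22 -1.74] [ 0.05 -0.    0.04] 0.019471034602887637
delta tool [-0.0003 -0.0083  0.0015]
cabinet 0.74 [271.1, 105.7, 370.7, 286.8]
opening_frame 0.79 [303.6, 137.2, 373.6, 263.6]
```

View pics/w8.png

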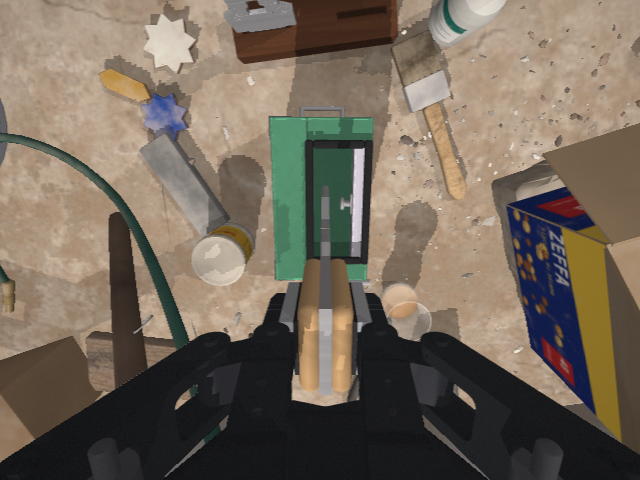

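```bash
python3 - <<'E'
from h import *
im=np.load("w9.npy"); cv2.imwrite("pics/w9z.png",cv2.resize(im[100:300,260:385],None,fx=4,fy=3,interpolation=cv2.INTER_CUBIC)[:,:,::-1])
E
```

```text
(no output)
```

View pics/w9z.png

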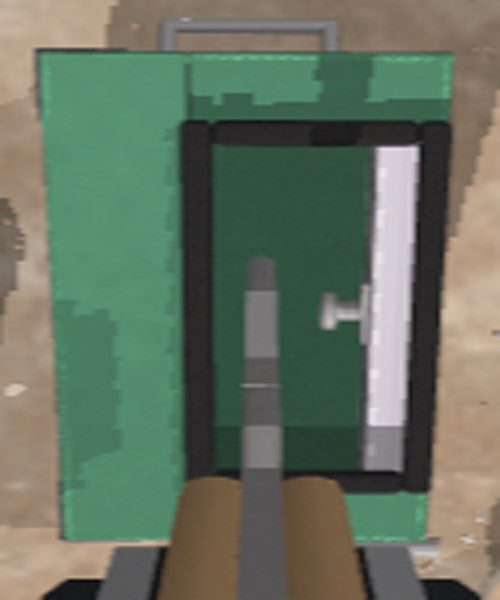

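```bash
python3 - <<'E'
from h import *
import pickle
k,o=pickle.load(open("w9.pkl","rb"))
px=lambda u,v:(260+u/4,100+v/3)
M=np.array([(-16,64,142),(50,64,142),(50,-64,142),(-8,56,142),(42,56,142),(42,-56,142),(-8,-56,142),(-50,85,136),(50,85,136),(-50,-85,136),(50,-85,136)])/1e3
P=np.array([px(*p) for p in((181,121),(451,121),(428,492),(212,146),(418,146),(404,472),(216,474),(38,50),(452,53),(63,540),(425,540))])
W=np.ones(len(M))
def X(s,M): return np.c_[s[0]+np.cos(s[2])*M[:,0]-np.sin(s[2])*M[:,1],s[1]+np.sin(s[2])*M[:,0]+np.cos(s[2])*M[:,1],M[:,2]]
r=least_squares(lambda s:(proj(k,X(s,M))-P).ravel(),[.53,-.12,0],loss='soft_l1'); s=r.x
print(s); print((proj(k,X(s,M))-P).round(2).tolist())
c,n=np.cos(s[2]),np.sin(s[2])
def cab(u,v,z):
    d=onz(k,*px(u,v),z)-[s[0],s[1],0]; return np.array([c*d[0]+n*d[1],-n*d[0]+c*d[1]])*1e3
print("head centre",cab(328,311,.1145),"shank mid",cab(350,312,.1145), "shoe",cab(365,312,.1145),"head top",cab(328,292,.1145),cab(328,330,.1145))
print("rail front top edge",cab(375,146,.1295),cab(362,470,.1295))
O=o['tool_pos']; d=O-[s[0],s[1],0]; print("TCP cab",(c*d[0]+n*d[1])*1e3,(-n*d[0]+c*d[1])*1e3)
# gauge at its visible edges: shoulders top far side (x=+35*, z=66) etc
T=R.from_rotvec(o['tool_rot']).as_matrix()
g=lambda x,z: proj(k,(O+T@np.array([x,.159-z,0])))[0]
for nm,x,z in(("tongue far bottom",-.025,0),("should",-.035,.014),("body top",-.035,.066),("shank bot",-.023,.078),("shank top",-.023,.125)):
    q=g(x,z); print(nm,((q-[260,100])*[4,3]).round(0))
E
```

```text
[ 0.53732051 -0.11786471 -0.03725154]
[[-0.85, -0.5], [0.62, -0.22], [0.95, 0.93], [-0.19, -0.17], [0.19, 0.04], [-0.3, 0.51], [-0.51, -0.39], [-0.55, 0.09], [0.53, -0.5], [-0.04, 0.24], [0.29, 0.72]]
head centre [22.44486326 -3.35577737] shank mid [28.45617672 -3.69720523] shoe [32.54971443 -3.67807725] head top [22.31639884  3.62422639] [ 22.57474135 -10.41259155]
rail front top edge [32.44162808 55.48829611] [ 32.13827304 -59.33305003]
TCP cab 5.107834672784329 -3.951305197006396
tongue far bottom [262. 279.]
should [262. 251.]
body top [262. 285.]
shank bot [262. 351.]
shank top [263. 418.]
```

```bash
python3 - <<'E'
from h import *
import pickle
k,o=pickle.load(open("w9.pkl","rb")); im=np.load("w9.npy")
O=o['tool_pos'];T=R.from_rotvec(o['tool_rot']).as_matrix()
g=lambda x,z,y=0: proj(k,(O+T@np.array([x,.159-z,y])))[0].round(1)
for nm,x,z in(("tongue",-.025,0),("tong top",-.025,.014),("should",-.035,.014),("body top",-.035,.066),("shank bot",-.023,.078),("shank top",-.023,.125),("grip bot",-.018,.132),("grip top",-.018,.184),("grip far top",.018,.184)): print(nm,g(x,z))
cv2.imwrite("pics/w9y.png",cv2.resize(im[180:400,290:360],None,fx=4,fy=2.7,interpolation=cv2.INTER_NEAREST)[:,:,::-1])
print(im[180:265,325].mean(-1).round().astype(int).tolist())
print(im[255:270,310].mean(-1).round().astype(int).tolist(), im[380:410,325].mean(-1).round().astype(int).tolist(), im[380:400,310].mean(-1).round().astype(int).tolist())
E
```

```text
tongue [325.4 192.9]
tong top [325.4 195.9]
should [325.4 183.5]
body top [325.5 194.9]
shank bot [325.5 217. ]
shank top [325.7 239.3]
grip bot [325.7 253.5]
grip top [326.  305.6]
grip far top [325.9 392.9]
[65, 64, 65, 63, 68, 77, 88, 88, 88, 86, 86, 85, 85, 88, 88, 88, 85, 121, 121, 121, 119, 120, 120, 121, 121, 120, 121, 121, 121, 120, 121, 120, 119, 121, 119, 121, 120, 120, 120, 95, 86, 85, 90, 86, 88, 87, 86, 87, 132, 86, 86, 87, 88, 89, 87, 86, 86, 87, 87, 87, 85, 94, 124, 124, 125, 125, 125, 125, 124, 125, 126, 125, 125, 126, 126, 124, 86, 84, 86, 85, 86, 86, 85, 85, 85]
[41, 40, 42, 41, 74, 82, 81, 81, 82, 81, 82, 82, 82, 84, 84] [166, 164, 161, 160, 161, 161, 161, 162, 162, 162, 164, 165, 166, 167, 169, 167, 171, 174, 173, 171, 171, 171, 171, 176, 171, 173, 61, 22, 24, 26] [162, 162, 161, 161, 160, 159, 158, 158, 162, 165, 169, 172, 176, 181, 187, 183, 177, 175, 174, 174]
```

View pics/w9y.png

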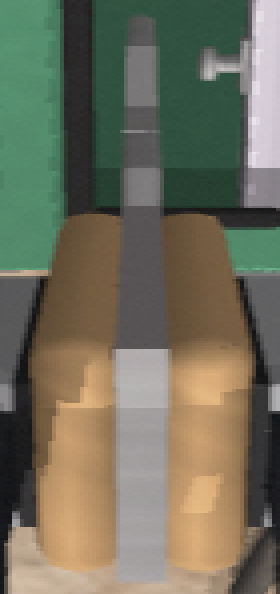

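Emit:
servo_tool --delta_pos '[[-0.003,0.01,0.003],[0,0.02,0],[0,0.01,0],[0,0,0]]' --dr '[[0.2,0.1,-0.2],[0,0,0],[0,0,0],[0,0,0]]' --grip '[0,0,0,0]'

```text
t: 9.38
tool_pos: [0.5455, -0.1178, 0.3081]
tool_rot: [-1.194, 1.235, -1.234]
contact_force: [-1.0, 0.1, -2.4]
opening: 0.0197
```

```bash
cat > c.py <<'E'
from h import *
import sys
s=[.5373,-.1179,-.0372]
c,n=np.cos(s[2]),np.sin(s[2])
o=ctrl.get_obs(); T=R.from_rotvec(o['tool_rot']).as_matrix()
C=np.array([[c,n,0],[-n,c,0],[0,0,1]])
p=C@(o['tool_pos']-[s[0],s[1],0]); Tc=C@T
print("t",o['t'],"TCP cab mm",(p*1e3).round(1),"tool y",Tc[:,1].round(4),"yaw err",Tc[1,2].round(4),"F cab",(C@o['contact_force']).round(2),"M",(C@o['wrist_torque']).round(2),"op",o['opening'].round(4))
neck=p+Tc@np.array([.0023,.060,0]); print("neck_top cab",(neck*1e3).round(1))
if len(sys.argv)>1:
    im=ctrl.get_image("wrist"); cv2.imwrite("pics/%s.png"%sys.argv[1],cv2.resize(im[120:330,250:400],None,fx=4,fy=2.8,interpolation=cv2.INTER_CUBIC)[:,:,::-1])
E
python3 c.py w10
```

```text
Traceback (most recent call last):
  File "c.py", line 8, in <module>
    print("t",o['t'],"TCP cab mm",(p*1e3).round(1),"tool y",Tc[:,1].round(4),"yaw err",Tc[1,2].round(4),"F cab",(C@o['contact_force']).round(2),"M",(C@o['wrist_torque']).round(2),"op",o['opening'].round(4))
                                                                                                                                                                                        ^^^^^^^^^^^^^^^^^^
AttributeError: 'float' object has no attribute 'round'
```

```bash
sed -i "s/o\['opening'\].round(4)/round(o['opening'],4)/" c.py; python3 c.py w10
```

```text
t 9.375 TCP cab mm [  8.2   0.4 308.1] tool y [-1.3e-03 -6.0e-04 -1.0e+00] yaw err 0.0033 F cab [-1.02  0.02 -2.38] M [ 0.03 -0.03 -0.02] op 0.0197
neck_top cab [  8.1  -1.9 248.1]
```

View pics/w10.png

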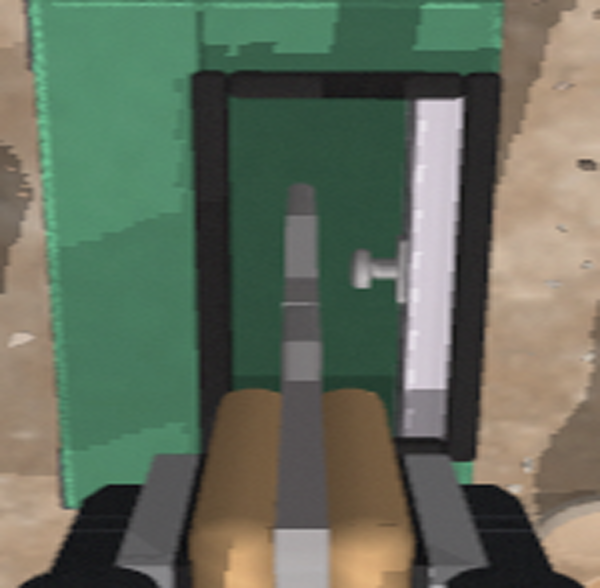

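Emit:
servo_tool --delta_pos '[[0.001,0.02,0],[0,0.025,0],[0,0.02,0],[0,0.015,0],[0,0,0]]' --dr '[[0,0.2,0],[0,0,0],[0,0,0],[0,0,0],[0,0,0]]' --grip '[0,0,0,0,0]'

```text
t: 10.05
tool_pos: [0.5455, -0.1195, 0.2239]
tool_rot: [-1.192, 1.237, -1.238]
contact_force: [-0.5, 0.3, -2.0]
opening: 0.0194
```

```bash
python3 c.py w11
```

```text
t 10.05 TCP cab mm [  8.3  -1.3 223.9] tool y [-1.0e-04 -1.1e-03 -1.0e+00] yaw err -0.0014 F cab [-0.55  0.25 -1.97] M [-0.   -0.07 -0.01] op 0.0194
neck_top cab [  8.3  -3.7 163.9]
```

View pics/w11.png

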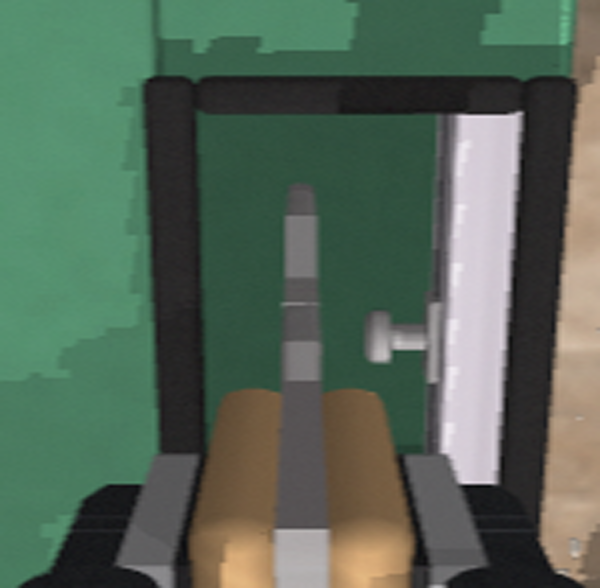

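```bash
python3 - <<'E'
from h import *
k=cam("wrist"); o=ctrl.get_obs()
px=lambda u,v:(250+u/4,120+v/2.8)
M=np.array([(-16,64,142),(50,64,142),(-8,56,142),(42,56,142)])/1e3
P=np.array([px(*p) for p in((147,78),(577,78),(197,113),(523,113))])
def X(s,M): return np.c_[s[0]+np.cos(s[2])*M[:,0]-np.sin(s[2])*M[:,1],s[1]+np.sin(s[2])*M[:,0]+np.cos(s[2])*M[:,1],M[:,2]]
f=lambda s:(proj(k,X([s[0],s[1],-.0372],M))-P).ravel()
s=least_squares(f,[.53,-.12]).x; print(s,f(s).round(2)); s=[s[0],s[1],-.0372]
T=R.from_rotvec(o['tool_rot']).as_matrix(); O=o['tool_pos']
def intool(u,v,z): return T.T@(onz(k,*px(u,v),z)-O)*1e3
print("stud head in tool",intool(378,337,.1145),"head edges y",intool(378,313,.1145)[0],intool(378,362,.1145)[0],"shank",intool(410,337,.1145))
g=lambda x,z,y=0: (proj(k,(O+T@np.array([x,.159-z,y])))[0]-[250,120])*[4,2.8]
for nm,x,z in(("should",-.035,.014),("body top",-.035,.066),("shank bot",-.023,.078),("shank top",-.023,.125),("grip bot",-.018,.132),("grip top",-.018,.184)): print(nm,g(x,z).round(1),g(x+.002,z).round(1))
E
```

```text
[ 0.53818235 -0.11798784] [-1.29 -0.44  0.95 -0.56 -0.18  0.63  0.52  0.53]
stud head in tool [  1.89269244 110.48595486  14.07230984] head edges y -4.68821131194009 8.857511332780348 shank [  1.89283637 110.49507904  19.96897728]
should [301.6 177.8] [301.6 184.7]
body top [301.9 209.6] [301.9 218. ]
shank bot [302.  271.6] [302.  280.1]
shank top [302.5 334. ] [302.5 344.6]
grip bot [302.6 373.6] [302.6 384.5]
grip top [303.8 519.7] [303.7 534.4]
```

Emit:
servo_tool --delta_pos '[[0,0.015,0],[0,0.009,0],[0,0,0]]' --dr '[[0,0,0],[0,0,0],[0,0,0]]' --grip '[0,0,0]'

```text
t: 10.48
tool_pos: [0.5471, -0.1201, 0.2013]
tool_rot: [-1.189, 1.233, -1.242]
contact_force: [0.3, -0.3, -2.2]
opening: 0.0194
```

```bash
python3 c.py w12
```

```text
t 10.475 TCP cab mm [  9.9  -1.9 201.3] tool y [ 0.0048 -0.0027 -1.    ] yaw err -0.0014 F cab [ 0.33 -0.3  -2.18] M [0.03 0.03 0.  ] op 0.0194
neck_top cab [ 10.2  -4.3 141.3]
```

View pics/w12.png

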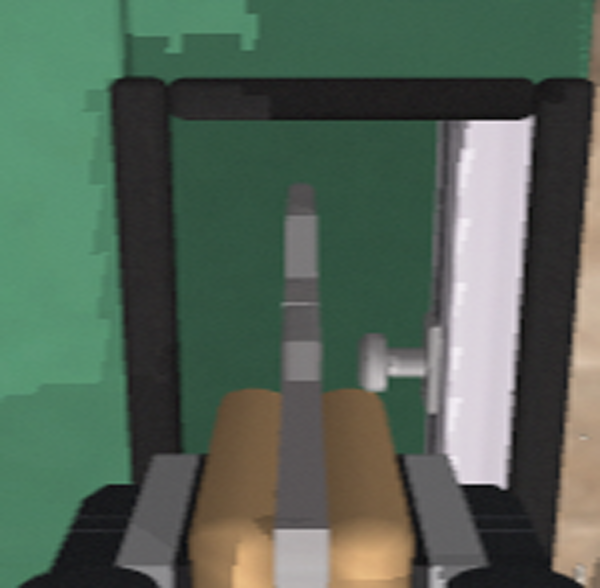

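```bash
cat > kh.py <<'E'
from h import *
import sys
k=cam("wrist"); o=ctrl.get_obs()
T=R.from_rotvec(o['tool_rot']).as_matrix(); O=o['tool_pos']
u,v=float(sys.argv[1]),float(sys.argv[2])
p=T.T@(onz(k,250+u/4,120+v/2.8,.1145)-O)*1e3
print("stud head in tool (want x~1.4-2.3, y=84)",p.round(1))
E
python3 kh.py 374 362
```

```text
stud head in tool (want x~1.4-2.3, y=84) [ 0.8 87.3 12.1]
```

Emit:
servo_tool --delta_pos '[[-0.001,0.003,0],[0,0,0]]' --dr '[[-0.3,0,0.2],[0,0,0]]' --grip '[0,0]'

```text
t: 10.78
tool_pos: [0.5478, -0.1193, 0.1994]
tool_rot: [-1.19, 1.237, -1.238]
contact_force: [-0.4, -0.8, -1.6]
opening: 0.0193
```

```bash
python3 c.py w13
```

```text
t 10.775 TCP cab mm [ 10.5  -1.  199.4] tool y [ 1.2e-03  4.0e-04 -1.0e+00] yaw err -0.0013 F cab [-0.32 -0.79 -1.62] M [0.04 0.   0.  ] op 0.0193
neck_top cab [ 10.6  -3.2 139.4]
```

View pics/w13.png

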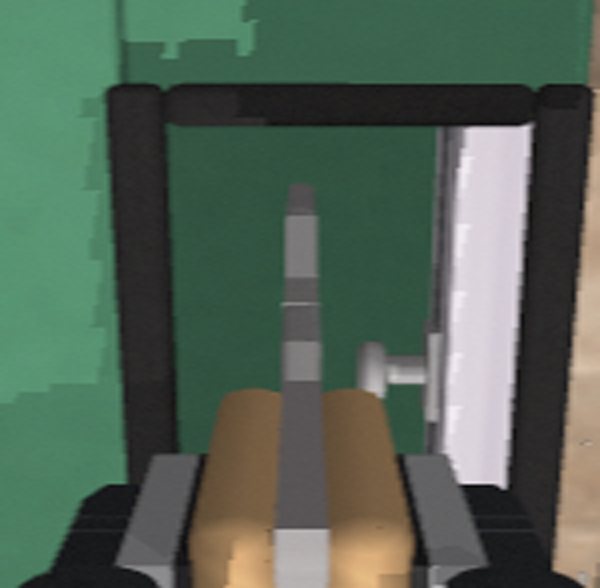

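Emit:
servo_tool --delta_pos '[[0,0.001,0.004],[0,0,0.002],[0,0,0]]' --dr '[[0,0,0],[0,0,0],[0,0,0]]' --grip '[0,0,0]'

```text
t: 11.2
tool_pos: [0.5548, -0.1197, 0.1992]
tool_rot: [-1.189, 1.235, -1.239]
contact_force: [-0.8, 0.3, -2.4]
opening: 0.0195
```

```bash
python3 kh.py 372 370;python3 c.py w14
```

```text
stud head in tool (want x~1.4-2.3, y=84) [ 1.9 84.8 11.7]
t 11.2 TCP cab mm [ 17.5  -1.2 199.2] tool y [ 2.9e-03 -1.0e-04 -1.0e+00] yaw err -0.0013 F cab [-0.84  0.29 -2.42] M [-0.02 -0.02 -0.03] op 0.0195
neck_top cab [ 17.7  -3.5 139.2]
```

View pics/w14.png

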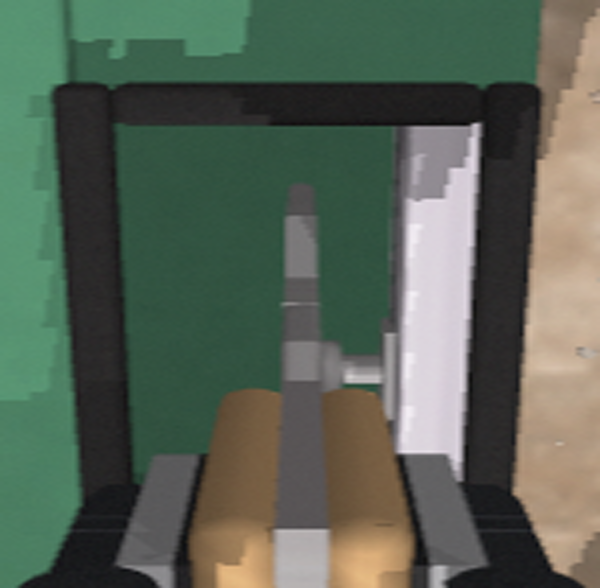

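Emit:
servo_tool --delta_pos '[[0,0.0005,0.002],[0,0,0.001],[0,0,0]]' --dr '[[-0.2,0,0],[0,0,0],[0,0,0]]' --grip '[0,0,0]'

```text
t: 11.62
tool_pos: [0.5579, -0.1198, 0.1986]
tool_rot: [-1.191, 1.238, -1.237]
contact_force: [0.3, 0.1, -2.2]
opening: 0.0194
```

```bash
python3 c.py w15
```

```text
t 11.625 TCP cab mm [ 20.6  -1.2 198.6] tool y [-9.e-04 -1.e-04 -1.e+00] yaw err -0.0014 F cab [ 0.29  0.06 -2.18] M [-0.03  0.03  0.04] op 0.0194
neck_top cab [ 20.6  -3.5 138.6]
```

View pics/w15.png

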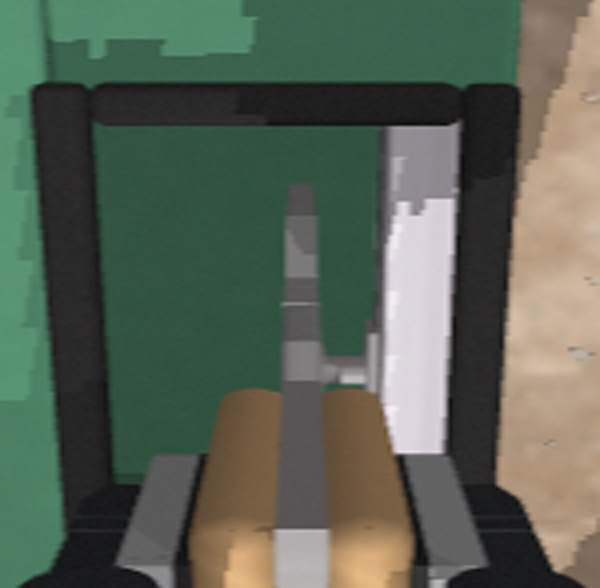

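Emit:
servo_tool --delta_pos '[[0,0,0.002],[0,0,0.002],[0,0,0]]' --dr '[[0,0,0],[0,0,0],[0,0,0]]' --grip '[0,0,0]'

```text
t: 12.05
tool_pos: [0.5621, -0.12, 0.1986]
tool_rot: [-1.191, 1.238, -1.237]
contact_force: [0.0, -0.9, -1.3]
opening: 0.0196
```

```bash
python3 c.py
```

```text
t 12.05 TCP cab mm [ 24.8  -1.2 198.6] tool y [-1.e-03 -1.e-04 -1.e+00] yaw err -0.0014 F cab [ 0.04 -0.94 -1.34] M [ 0.03 -0.04  0.02] op 0.0196
neck_top cab [ 24.8  -3.5 138.6]
```

Emit:
servo_tool --delta_pos '[[0,0,0.002],[0,0,0.001],[0,0,0]]' --dr '[[0,0,0],[0,0,0],[0,0,0]]' --grip '[0,0,0]'

```text
t: 12.42
tool_pos: [0.5653, -0.1201, 0.1986]
tool_rot: [-1.191, 1.238, -1.237]
contact_force: [-0.3, -1.1, -1.7]
opening: 0.0193
```

```bash
python3 c.py w16
```

```text
t 12.425 TCP cab mm [ 28.1  -1.1 198.6] tool y [-0.001 -0.    -1.   ] yaw err -0.0014 F cab [-0.26 -1.13 -1.7 ] M [ 0.07 -0.01  0.08] op 0.0193
neck_top cab [ 28.   -3.4 138.6]
```

View pics/w16.png

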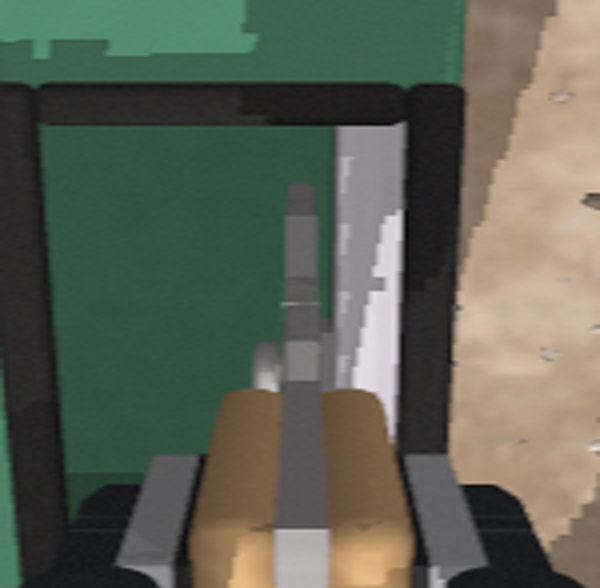

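Emit:
servo_tool --delta_pos '[[0,0.003,0.0005],[0,0.004,0],[0,0,0]]' --dr '[[0,0,0],[0,0,0],[0,0,0]]' --grip '[0,0,0]'

```text
t: 12.85
tool_pos: [0.5656, -0.1201, 0.1908]
tool_rot: [-1.192, 1.239, -1.237]
contact_force: [-0.1, 0.2, -1.8]
opening: 0.0197
```

```bash
python3 c.py w17
```

```text
t 12.85 TCP cab mm [ 28.4  -1.1 190.8] tool y [-1.5e-03  1.0e-04 -1.0e+00] yaw err -0.0015 F cab [-0.16  0.22 -1.79] M [-0.03  0.02 -0.03] op 0.0197
neck_top cab [ 28.3  -3.4 130.8]
```

View pics/w17.png

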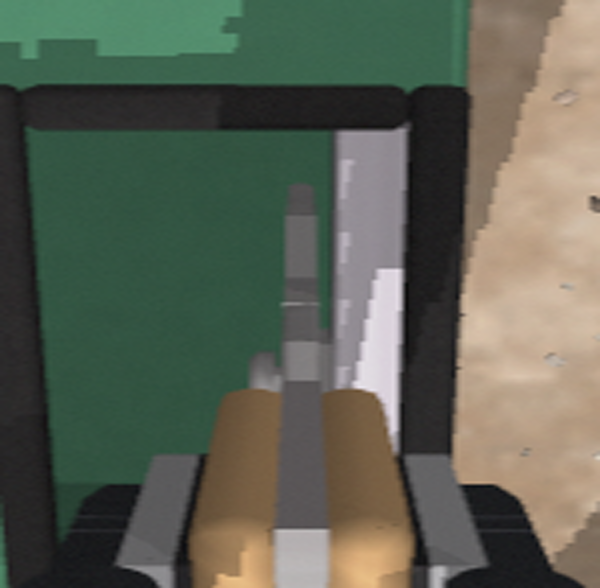

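Emit:
servo_tool --delta_pos '[[0,0.003,0],[0,0.003,0],[0,0,0]]' --dr '[[0.1,0,0],[0,0,0],[0,0,0]]' --grip '[0,0,0]'

```text
t: 13.28
tool_pos: [0.5657, -0.1201, 0.1847]
tool_rot: [-1.19, 1.237, -1.238]
contact_force: [0.7, -0.1, -1.4]
opening: 0.0197
```

```bash
python3 c.py
```

```text
t 13.275 TCP cab mm [ 28.5  -1.2 184.7] tool y [ 9.e-04 -1.e-04 -1.e+00] yaw err -0.0015 F cab [ 0.75 -0.06 -1.35] M [-0.05  0.01  0.02] op 0.0197
neck_top cab [ 28.5  -3.5 124.7]
```

Emit:
servo_tool --delta_pos '[[0,0.003,0],[0,0.0015,0],[0,0,0]]' --dr '[[0,0,0],[0,0,0],[0,0,0]]' --grip '[0,0,0]'

```text
t: 13.65
tool_pos: [0.5658, -0.1201, 0.18]
tool_rot: [-1.19, 1.237, -1.238]
contact_force: [0.7, 0.5, -1.3]
opening: 0.0195
```

```bash
python3 c.py
```

```text
t 13.65 TCP cab mm [ 28.5  -1.2 180. ] tool y [ 9.e-04 -1.e-04 -1.e+00] yaw err -0.0015 F cab [ 0.69  0.5  -1.27] M [ 0.01  0.02 -0.02] op 0.0195
neck_top cab [ 28.6  -3.5 120. ]
```

Fz baseline is about -2 N (gauge weight). Now 1 mm at a time.

Emit:
servo_tool --delta_pos '[[0,0.001,0],[0,0,0]]' --dr '[[0,0,0],[0,0,0]]' --grip '[0,0]'

```text
t: 13.9
tool_pos: [0.5658, -0.1202, 0.179]
tool_rot: [-1.19, 1.237, -1.238]
contact_force: [-0.8, -0.4, -1.9]
opening: 0.0197
```

Emit:
servo_tool --delta_pos '[[0,0.0007,0],[0,0,0]]' --dr '[[0,0,0],[0,0,0]]' --grip '[0,0]'

```text
t: 14.15
tool_pos: [0.5659, -0.1202, 0.1784]
tool_rot: [-1.19, 1.236, -1.238]
contact_force: [0.2, 0.6, -2.1]
opening: 0.0194
```

```bash
python3 c.py w18
```

```text
t 14.15 TCP cab mm [ 28.7  -1.2 178.4] tool y [ 1.3e-03 -2.0e-04 -1.0e+00] yaw err -0.0014 F cab [ 0.15  0.65 -2.12] M [-0.05 -0.02  0.01] op 0.0194
neck_top cab [ 28.7  -3.5 118.4]
```

View pics/w18.png

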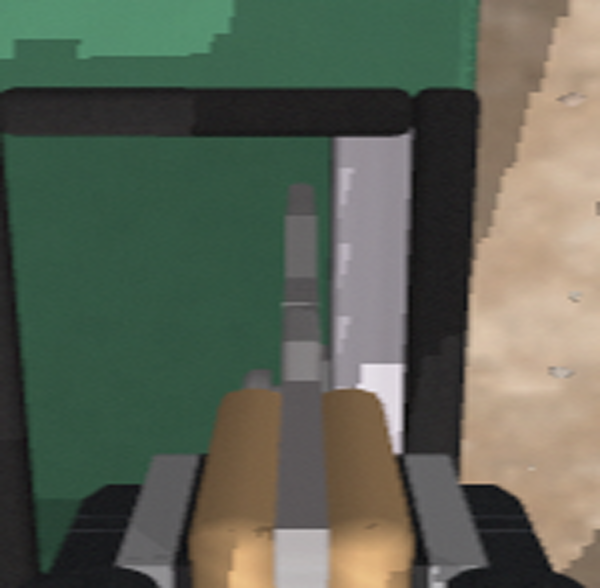

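Emit:
servo_tool --delta_pos '[[0,0.0006,0],[0,0,0]]' --dr '[[0,0,0],[0,0,0]]' --grip '[0,0]'

```text
t: 14.45
tool_pos: [0.566, -0.1202, 0.1781]
tool_rot: [-1.19, 1.236, -1.239]
contact_force: [-1.0, 0.3, -2.1]
opening: 0.0195
```

Emit:
servo_tool --delta_pos '[[0,0.0006,0],[0,0,0]]' --dr '[[0,0,0],[0,0,0]]' --grip '[0,0]'

```text
t: 14.7
tool_pos: [0.5661, -0.1202, 0.178]
tool_rot: [-1.19, 1.236, -1.239]
contact_force: [0.2, 0.3, -1.0]
opening: 0.0194
```

Emit:
servo_tool --delta_pos '[[0,0.001,0],[0,0.0005,0]]' --dr '[[0,0,0],[0,0,0]]' --grip '[0,0]'

```text
t: 14.95
tool_pos: [0.5663, -0.1203, 0.1778]
tool_rot: [-1.19, 1.236, -1.239]
contact_force: [-2.4, 0.2, 2.4]
opening: 0.0194
```

```bash
python3 c.py
```

```text
t 14.95 TCP cab mm [ 29.   -1.3 177.8] tool y [ 2.1e-03 -6.0e-04 -1.0e+00] yaw err -0.0014 F cab [-2.45  0.07  2.37] M [0.13 0.54 0.02] op 0.0194
neck_top cab [ 29.2  -3.6 117.8]
```

Emit:
servo_tool --delta_pos '[[0,-0.0003,-0.0003],[0,0,0]]' --dr '[[-0.1,0,0],[0,0,0]]' --grip '[0,0]'

```text
t: 15.2
tool_pos: [0.5662, -0.1203, 0.1779]
tool_rot: [-1.19, 1.236, -1.239]
contact_force: [-0.6, 0.7, 1.3]
opening: 0.0195
```

```bash
python3 c.py
```

```text
t 15.2 TCP cab mm [ 29.   -1.3 177.9] tool y [ 1.2e-03 -6.0e-04 -1.0e+00] yaw err -0.0014 F cab [-0.63  0.68  1.27] M [ 0.1   0.19 -0.06] op 0.0195
neck_top cab [ 29.   -3.6 117.9]
```

Emit:
servo_tool --delta_pos '[[0,0,0],[0,0,0],[0,0,0]]' --dr '[[0,0,0],[0,0,0],[0,0,0]]' --grip '[0.35,0.4,0.4]'

```text
t: 15.58
tool_pos: [0.5665, -0.1205, 0.1776]
tool_rot: [-1.19, 1.236, -1.239]
contact_force: [-0.5, 0.2, 0.2]
opening: 0.034
```

```bash
python3 c.py; python3 - <<'E'
from h import *
im=ctrl.get_image("wrist"); cv2.imwrite("pics/w19.png",im[:,:,::-1])
im=ctrl.get_image("scene"); cv2.imwrite("pics/s19.png",im[:,:,::-1])
E
```

```text
t 15.575 TCP cab mm [ 29.3  -1.5 177.6] tool y [ 0.0021 -0.001  -1.    ] yaw err -0.0014 F cab [-0.48  0.21  0.17] M [ 0.03  0.   -0.01] op 0.034
neck_top cab [ 29.4  -3.8 117.6]
```

View pics/w19.png

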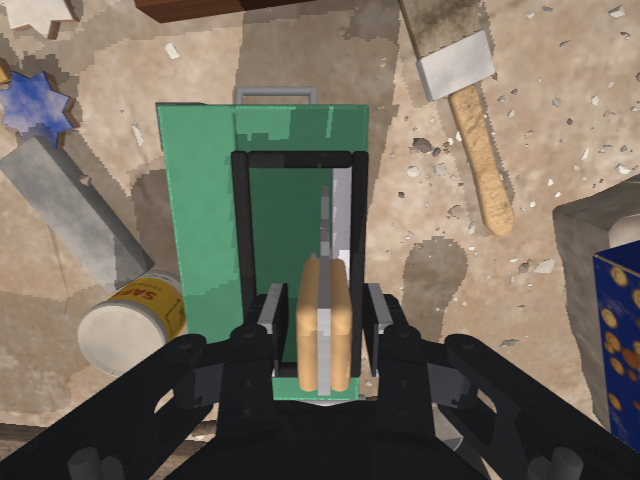

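View pics/s19.png

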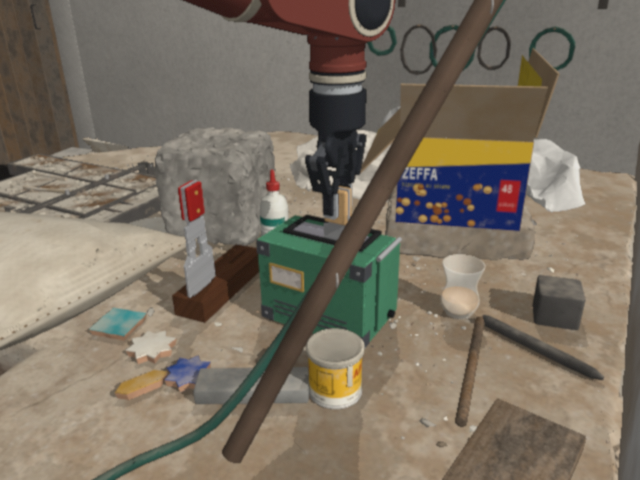

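Emit:
servo_tool --delta_pos '[[0,-0.008,0],[0,-0.02,0],[0,-0.035,0],[0,-0.05,0],[0,-0.02,0]]' --dr '[[0,0,0],[0,0,0],[0,0,0],[0,0,0],[0,0,0]]' --grip '[0.45,0.45,0.45,0.45,0.45]'

```text
t: 16.3
tool_pos: [0.5658, -0.1202, 0.3176]
tool_rot: [-1.19, 1.235, -1.239]
contact_force: [0.5, 0.9, 0.2]
opening: 0.0386
```

Emit:
servo_tool --delta_pos '[[0,0,0],[0,0,0]]' --dr '[[0,0,0],[0,0,0]]' --grip '[0.45,0.45]'

```text
t: 16.55
tool_pos: [0.5661, -0.1203, 0.3187]
tool_rot: [-1.189, 1.234, -1.241]
contact_force: [-0.4, -0.2, -0.9]
opening: 0.0381
```

```bash
python3 c.py; python3 - <<'E'
from h import *
k=cam("wrist");im=ctrl.get_image("wrist"); cv2.imwrite("pics/w20.png",im[:,:,::-1])
s=[.5373,-.1179,-.0372];c,n=np.cos(s[2]),np.sin(s[2])
for nm,(x,y,z) in dict(gripNearBot=(28.5,-3.5+18,151),gripNearTop=(28.5,-3.5+18,203),gripFarTop=(28.5,-3.5-18,203)).items():
    x,y,z=x/1e3,y/1e3,z/1e3; print(nm,proj(k,[s[0]+c*x-n*y,s[1]+n*x+c*y,z]).round(1))
E
```

```text
t 16.55 TCP cab mm [ 28.8  -1.3 318.7] tool y [ 0.0043 -0.0017 -1.    ] yaw err -0.0014 F cab [-0.34 -0.24 -0.86] M [ 0.02 -0.01 -0.01] op 0.0381
neck_top cab [ 29.1  -3.7 258.7]
gripNearBot [[324.1 201.3]]
gripNearTop [[324.2 215.1]]
gripFarTop [[324.3 260.8]]
```

View pics/w20.png

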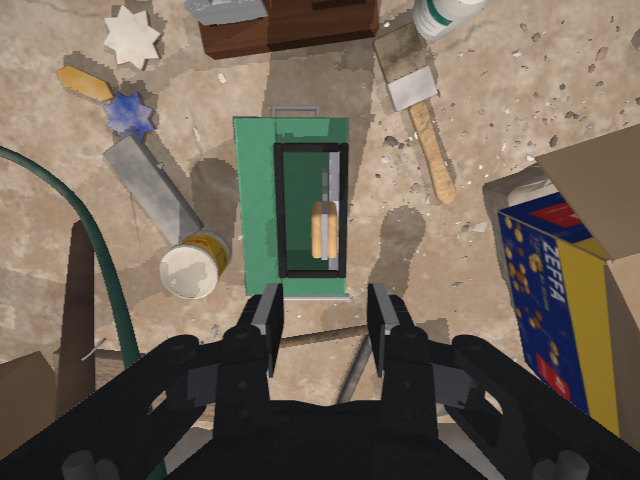

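```bash
python3 - <<'E'
from h import *
im=ctrl.get_image("scene")
for l in("other_gauge","oil_bottle","tea_glass"):
    d=ctrl.masks_of("scene",l)[0]; print(l,d['score'],np.round(d['extent']))
cv2.imwrite("pics/s21.png",cv2.resize(im[150:300,230:430],None,fx=3.5,fy=3.5,interpolation=cv2.INTER_CUBIC)[:,:,::-1])
E
```

```text
other_gauge 0.65 [179. 179. 214. 299.]
oil_bottle 0.9 [258. 172. 286. 232.]
tea_glass 0.9 [440. 254. 489. 322.]
```

View pics/s21.png

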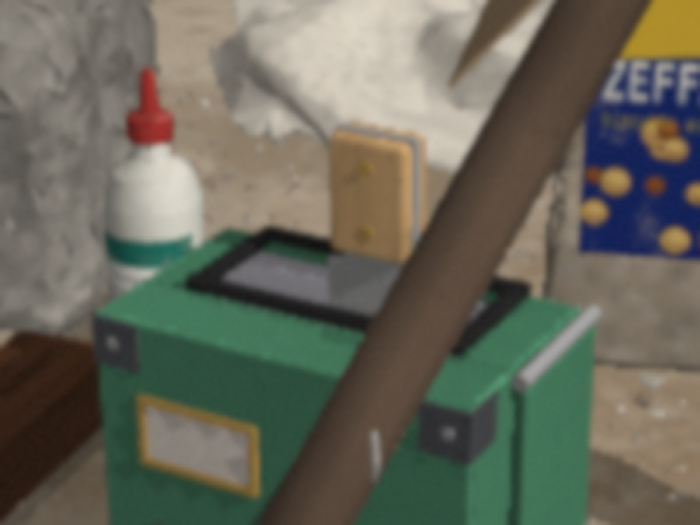

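The gauge hangs upright, its grip above the hatch, with the shank entering the opening. Bottle, glass and red gauge read the same as before.

```bash
python3 -c "
from station import ctrl
print(ctrl.finish_job())"
```

```text
the job is handed in; nothing more can be done
None
```

The pale-gripped gauge now hangs on the stud in the green cabinet, and I handed the job in at about 16.7 s. No verdict is reported.

- **Pick and carry:** I gripped it at 45 N, lifted it straight out of the stand, and turned it about 97° to face the rail. It then went down through the hatch, staying clear of the rubber frame in every picture.
- **Hanging:** I found the stud in the wrist camera at about 3.5 mm to the right of the rail's middle. The plate passed over its head with no measurable force and I slid it down in small steps. At 117.8 mm it met the stud at about 4.4 N, against the expected 118 mm, so I eased off and opened the fingers.
- **Last checks:**
  - After I drew back, the wrist picture showed the grip where a seated gauge should be, within about a pixel, and the scene picture showed it upright.
  - The red gauge, bottle and glass are within about 6 pixels of their first detections, which is the networks' normal scatter.
  - The gripper was clear of everything, with its force reading under 1 N.
- **Disagreements:** The top and wrist cameras put the cabinet 1–2 mm apart, so I used the wrist camera for the final alignment. My estimates of where the gauge sat in the jaws ranged from 1.4 to 2.3 mm, inside the keyhole's ±2 mm play.

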